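Close and pin the sample carrier

ROBOT

A 6-joint arm with a two-finger parallel gripper is mounted at the origin on the work surface. World frame = base frame: x ahead of the robot, y to its left, z up, the work surface at z = 0. Lengths are in m, angles in rad, forces in N, time in s.
With the tool pointing down it reaches from about 0.25 to 0.775 m from the base axis. Payload 8.9 kg.
Tool frame: the origin (TCP) lies at the very end of the fingers, on their centre line; the grasp point (between the pads) lies 19 mm behind it; z points along the fingers, y is the line along which they close (so a half turn about z gives the same grasp; the last joint's range is limited). The gripper opens to 85 mm and grips with 20 to 120 N. Pads are 22 mm wide; open, the fingers measure 114 mm over their backs; the gripper's body (76 mm by 85 mm) begins 54 mm behind the grasp point. The pads swing forward as they close: fully open they stand 13 mm farther back than shut.
Start: joints at [-1.451, 0.291, -0.153, 1.127, 0, 1.431], TCP at [0.134, -0.508, 0.231] pointing down, gripper open.
Joint ranges: [-2.52, 2.52], [-0.91, 1.74], [-1.3, 1.37], [-1.96, 2.02], [-1.52, 1.47], [-3.14, 3.14]. Speed limits (rad/s): [2.22, 2.22, 2.79, 3.14, 3.14, 3.14].

INTERFACE

Orientations are given as [roll, pitch, yaw] about the fixed x, y, z axes, in that order (R = Rz(yaw) Ry(pitch) Rx(roll)).
In Python, from bench import * gives the robot as it stands.
- The arm moves only by the tool send_rows, never from a script. Its argument "commands" is a list that holds one entry, the list of rows, each a list of 7 numbers: the turn, a rotation vector about the tool's x, y, z in rad, then the shift along the tool's x, y, z in m, then the finger opening in m, from 0 to 0.0854. In form: [[[wx, wy, wz, dx, dy, dz, grip], ...]]. A call has 1 to 8 rows; each row shifts and turns the commanded pose from where the row before left it, along the tool's axes as they then stand; what a row does not reach is not made up. A row lasts 1/10 s, in which the tool goes at most 50 mm and 8.59 degrees, less where a joint would pass 70% of its speed; a pose out of reach is approached as far as the arm can. A call with a gripper value outside its range is refused whole. The fingers move at their own pace and stop on an object; "newtons" is the grip in N (left out, the last holds). Time passes only in rows, so rows that do not move let the fingers close. It gives the time, the measured TCP pose, the force, the opening and the grip force at its end, in the units of the state.
- observe(): the state, without advancing time (a new reading comes with each control period).
- snapshot(name): name is "side" or "top" or "wrist"; returns a dict with "color" (400x640x3 uint8, red, green, blue), "range_z" (400x640 float32, m along the optical axis (not along the pixel's ray), 0 where there is no reading), "mtx" (3x3 intrinsics, pixels), "rvec" (rotation vector, rad) and "tvec" (3), from world to camera coordinates, as OpenCV has them. Camera axes: x right, y down, z forward; pixel columns grow to the right and rows downward; lengths in m; the calibration is good to about 2 mm. A picture is of the moment at which its call begins.
- close_job(): hands the job in; it is judged then, once.
The state is a dict: "t": time; "q": joint angles; "joint_velocities": joint speeds; "joint_torque": joint torques, N m; "position": TCP position; "tcp_rot": TCP orientation; "ft_force": force on the tool from outside, world axes, zero at the start; "moment": the same for the moment, N m; "opening": finger opening in m; "gripper_force": force on a finger pad.
Only numpy, scipy, OpenCV 4.12 (cv2) and the standard library are available. Lean on these libraries where they do the work, as an engineer would, in place of code of your own. Each camera call takes 0.05 s, during which the arm holds its last target. There are 200 camera calls.

TASK

The dishes are packed in the sample carrier, ready to go: lower its hinged lid gently until it is fully closed, without slamming it. Then take the lock pin out of its metal block and push it down through the hasp holes of lid and base until its collar sits on the lid's tongue, and let go. Leave the other things on the bench where they are.

Things in the scene. Friction and masses are not known exactly. Their poses are not given: they have to be found in the camera images.
- carrier: Sample carrier: cream box 150 (x) x 220 (y) x 90 mm high, fixed to the bench, two glass dishes in foam inside. Origin: centre of its underside; +x points from its front (hasp side, towards the robot) to its hinge side, y along the hinge, z up; yaw within 0.35 rad of the robot's. A steel lug (36 mm out, 40 wide, 8 thick) sticks out of the middle of the front wall, its top 1 mm below the rim.
- lid (a joint): Angle of the carrier's lid: 0 is fully closed (level on the rim), grows as it opens, starts at 1.1 to 1.7 rad (1.57 upright; more leans away from the robot). Friction hinge along the carrier's y at its far rim: the lid stays where it is left and needs about 3 N at its free edge to move when upright, less when nearly closed. Close it by pushing on its outer face near the free edge.
- lid_hinge (a point): Point on the hinge axis, at the middle of the lid's width, level with the lid's underside (90.5 mm above the bench). The point turns with the lid: when closed its x points away from the free edge and z up.
- lid_edge (a point): Middle of the lid's free edge on its outer (upper when closed) face, 150 mm from the hinge. The lid is a cream plate 150 x 220 x 8 mm, 0.35 kg; here a steel tongue 36 mm long, 40 wide, 8 thick continues the plate outwards.
- lid_hole (a point): Centre of the 12 mm through hole in the lid's tongue, on the tongue's outer (upper when closed) face; 172 mm from the hinge, 22 mm beyond the lid's edge. When closed it lies 98.5 mm above the bench, straight above the lug's hole. z axis along the hole, up when closed.
- base_hole (a point): Centre of the 12 mm through hole in the carrier's lug, on the lug's upper face, 89 mm above the bench, 22 mm in front of the front wall. z up. The space below the lug is empty.
- pin: Loose lock pin, 60 g, upright. Origin: the tip (lower end); z up along the pin. Steel shank 9 mm diameter and 40 mm long with a 5 mm tapered tip, then a steel collar 22 mm diameter and 5 mm thick, then a black round knob 18 mm diameter and 40 mm tall; 85 mm in all. It starts standing in the metal block, collar on the block's top.
- pin_collar (a point): Centre of the underside of the pin's collar, 40 mm above its tip. Seated, it lies on the tongue's upper face, 9.5 mm above base_hole.
- pin_knob (a point): Middle of the pin's knob, where to grip it: 66 mm above the tip, 26 mm above the collar's underside.
- pin_rest: Plain aluminium block 50 x 50 x 50 mm, fixed, with a 12 mm through hole in the middle of its top in which the pin stands. Origin: centre of its underside. It stands to the left or the right of the carrier.
- tube_block: White block 50 x 80 x 30 mm, fixed, with six small capped tubes to 42 mm high; stands on the other side of the carrier. Not part of the job.
- dish: Lidded glass dish, 94 mm diameter, 22 mm high; bystander. Origin: centre of its underside.
- objective: Steel microscope objective standing on end, 34 mm diameter, 45 mm high; bystander. Origin: centre of its underside.
- media_bottle: Small jar, 48 mm diameter, 85 mm high; bystander. Origin: centre of its underside.
- screwdriver: Screwdriver lying flat, 160 mm long; bystander.
- marker: Marker lying flat, 130 mm long; bystander.
- pen_cup: White cup, 72 mm diameter, 100 mm high; bystander. Origin: centre of its underside.
- tip_box: Grey box with clear top, 80 x 110 x 59 mm; bystander. Origin: centre of its underside.
Things that resemble listed ones, but are neither listed nor needed, are in the scene too. Leave any brown look-alike of the pin alone.

How it is judged:
On the way, in this order (a step that is already met when the one before it is completed fails the run):
1. the lid is fully closed (value of joint lid below 0.03 rad), for 0.2 s.
2. the pin stands through both hasp holes with its collar on the tongue (value of joint lid below 0.03 rad and horizontal distance between pin_collar and lid_hole below 0.004 m and z of pin_collar in the frame of base_hole between 0.005 and 0.013 m and angle between pin's own z axis and vertical below 0.12 rad), for 0.2 s.
At the end, for the whole second after the job is handed in: Lid closed to within 0.03 rad; the pin upright (within 0.12 rad) through both hasp holes, its collar within 4 mm sideways of the lid's hole and within about 4 mm in height of resting on the tongue; pin released and at rest (all of step 2 and linear speed of pin below 0.02 m/s); the robot touches nothing.
It fails at once if the lid is slammed: it closes faster than 2.5 rad/s (velocity of joint lid below -2.5 rad/s).
It fails at once if a bystander is moved by more than 40 mm (distance of any of dish, objective, media_bottle, screwdriver, marker, pen_cup, tip_box from where it was at the start of the episode above 0.04 m).
It also fails if it takes over 56 s, if anything falls off the work surface, if the arm or the gripper's body presses on something with over 40 N, if the wrist force passes 120 N, or if a joint passes its speed limit or range.

## Working session

There is one attempt and no reset: what is moved stays moved. The work goes in short steps, Python scripts to look and compute and a tool call to move; the robot and the scene stay as the last step left them, time stands still between calls to the robot, and variables do not carry over. Pictures are saved under pics/ and viewed, at most 10 in all, crops included, and the job is handed in when it is done.

Besides the shell and the picture viewer there is one more tool, called after "Call:" as name(argument=value, ...) on one line, values as JSON. send_rows: Moves the arm, as the interface text tells. Its arguments: {"type":"object","properties":{"commands":{"type":"array","items":{"type":"array","items":{"type":"array","items":{"type":"number"}}}},"newtons":{"type":"number"}},"required":["commands"]}

```bash
mkdir -p pics; ls; cat > h.py <<'E'
from bench import *
import numpy as np, cv2, pickle
from scipy.spatial.transform import Rotation as Rn
def snap(n):
    s=snapshot(n); pickle.dump(s,open(f'{n}.pkl','wb'))
    return s
def load(n): return pickle.load(open(f'{n}.pkl','rb'))
def cam(s):
    R=cv2.Rodrigues(np.array(s['rvec'],float))[0]; t=np.array(s['tvec'],float).ravel(); return R,t
def ray(s,u,v,z):
    R,t=cam(s); K=np.array(s['mtx']); d=R.T@np.linalg.inv(K)@[u,v,1.]; c=-R.T@t
    return c+d*(z-c[2])/d[2]
def cloud(s):
    R,t=cam(s); K=np.array(s['mtx']); h,w=s['range_z'].shape
    u,v=np.meshgrid(np.arange(w),np.arange(h)); d=s['range_z']
    P=np.stack([(u-K[0,2])/K[0,0]*d,(v-K[1,2])/K[1,1]*d,d],-1)
    P=(P-t)@R; P[d==0]=np.nan; return P
def proj(s,p):
    return cv2.projectPoints(np.array(p,float).reshape(-1,3),np.array(s['rvec'],float),np.array(s['tvec'],float),np.array(s['mtx'],float),None)[0].reshape(-1,2)
E
python3 - <<'E'
from h import *
for n in ['top','side']:
    s=snap(n); cv2.imwrite(f'pics/{n}0.png',s['color'][:,:,::-1]); R,t=cam(s); print(n,-R.T@t,R[2],s['mtx'][0][0])
print(observe())
E
```

```text
pics
top [0.29401618 0.00243989 1.37250297] [ 0.18951745  0.0029114  -0.98187304] 423.2195516482825
side [0.33055247 0.83718909 0.65832198] [ 0.22250335 -0.81154365 -0.54026767] 388.2840262939348
{'t': 0.1, 'q': array([-1.45128879e+00,  2.91214745e-01, -1.54008460e-01,  1.12669540e+00,
        1.73217745e-05,  1.43147354e+00]), 'joint_velocities': array([ 0.00054671, -0.00239508,  0.00148445, -0.00044322, -0.00127359,
        0.00088103]), 'joint_torque': array([ 1.69269948e-03, -5.37977028e+01,  3.31918395e+01,  9.32572206e-03,
       -1.89371203e-04,  3.86654975e-06]), 'position': array([ 0.13432718, -0.50714489,  0.23081033]), 'tcp_rot': array([-3.14048366e+00, -1.73007189e-04,  2.58830217e-01]), 'ft_force': array([-0.45456344, -0.13847251,  0.28771228]), 'moment': array([ 0.02520021,  0.02307012, -0.00693922]), 'gripper_force': 0.0, 'opening': 0.08552435882848983}
```

View pics/top0.png

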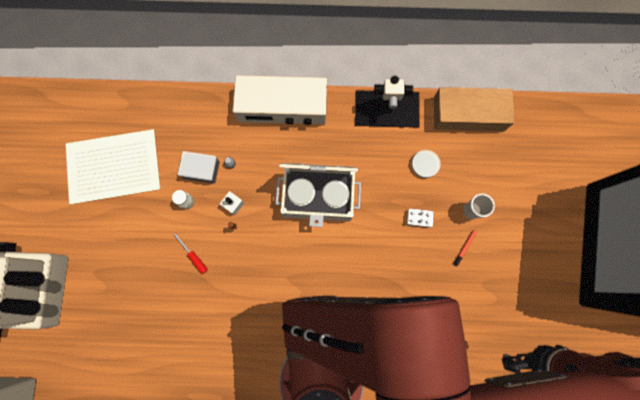

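View pics/side0.png

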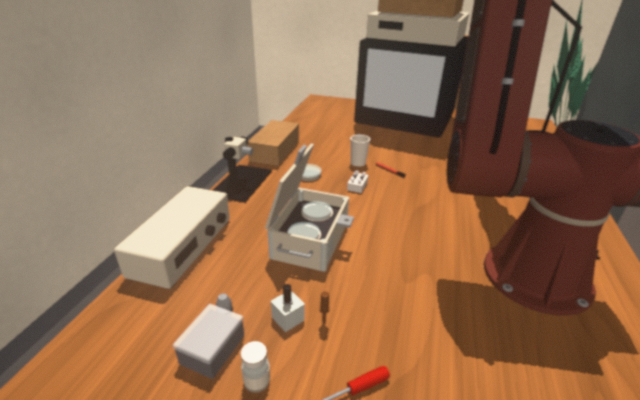

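The top view shows the carrier with dishes at about (318,190), its lug at (316,220) and the lid nearly upright at row ~168. The pin block with the black-knobbed pin is at (231,203), and the brown look-alike is at (232,227). The side view agrees: block at (288,310), lookalike at (325,305), lid leaning about upright.

```bash
python3 - <<'E'
from h import *
s=load('top');P=cloud(s);c=s['color'].astype(int)
# rim / lug / lid in cloud
reg=np.zeros((400,640),bool);reg[155:235,268:368]=1
def show(n,m): 
    q=P[m];print(n,m.sum(),q.mean(0).round(4) if len(q) else '',q.min(0).round(3) if len(q) else '',q.max(0).round(3) if len(q) else '')
Z=P[:,:,2]
rim=reg&(abs(Z-.09)<.006);show('rim',rim)
q=P[rim][:,:2];print('rect',cv2.minAreaRect(q.astype(np.float32)))
lug=rim&(np.arange(400)[:,None]>=216)&(np.arange(640)[None]>305)&(np.arange(640)[None]<328);show('lug',lug)
lid=reg&(Z>.12);show('lid',lid)
b=np.zeros_like(reg);b[188:216,215:246]=1
show('block top',b&(abs(Z-.05)<.006));print(cv2.minAreaRect(P[b&(abs(Z-.05)<.006)][:,:2].astype(np.float32)))
show('knob',b&(Z>.075));
S=load('side');PS=cloud(S);ZS=PS[:,:,2]
rs=np.zeros_like(reg);rs[140:300,255:360]=1
lidS=rs&(ZS>.11);q=PS[lidS];ctr=q.mean(0);u,w,v=np.linalg.svd(q-ctr,full_matrices=False);print('lidS',len(q),ctr,v[2],w,q.max(0))
rk=np.zeros_like(reg);rk[278:335,268:308]=1
q=PS[rk&(ZS>.06)];print('knobS',len(q),q.mean(0),q.max(0))
q=PS[rk&(abs(ZS-.05)<.005)];print('blocktopS',len(q),q.mean(0),cv2.minAreaRect(q[:,:2].astype(np.float32)))
def up(n,im,x0,x1,y0,y1,k): cv2.imwrite(n,cv2.resize(im[y0:y1,x0:x1,::-1],None,fx=k,fy=k,interpolation=cv2.INTER_CUBIC))
a=cv2.resize(s['color'][155:240,210:370],None,fx=5,fy=5);cv2.imwrite('pics/c1.png',a[:,:,::-1])
E
```

```text
rim 547 [0.5333 0.0254 0.0897] [ 0.463 -0.09   0.084] [0.66  0.136 0.096]
rect ((0.559733510017395, 0.023780934512615204), (0.22311383485794067, 0.19556044042110443), 88.17869567871094)
lug 129 [0.4793 0.0268 0.0897] [0.463 0.006 0.084] [0.495 0.046 0.095]
lid 336 [0.6121 0.022  0.2239] [ 0.593 -0.085  0.122] [0.648 0.132 0.273]
block top 195 [0.5367 0.2995 0.05  ] [0.505 0.269 0.045] [0.571 0.335 0.056]
((0.5380849242210388, 0.3010566532611847), (0.05127481743693352, 0.04994994401931763), 55.1817512512207)
knob 36 [0.5374 0.3    0.0922] [0.529 0.293 0.076] [0.546 0.31  0.102]
lidS 1064 [0.62006509 0.04973621 0.18876213] [ 0.95689698 -0.03954766  0.28772234] [2.12420333 1.47479567 0.06262156] [0.65252479 0.1375636  0.27085916]
knobS 145 [0.53732059 0.30986494 0.08303002] [0.54787013 0.31572235 0.09767839]
blocktopS 393 [0.5368331  0.3118834  0.05024085] ((0.5391393899917603, 0.30536511540412903), (0.050694093108177185, 0.053135309368371964), 56.1870231628418)
```

View pics/c1.png

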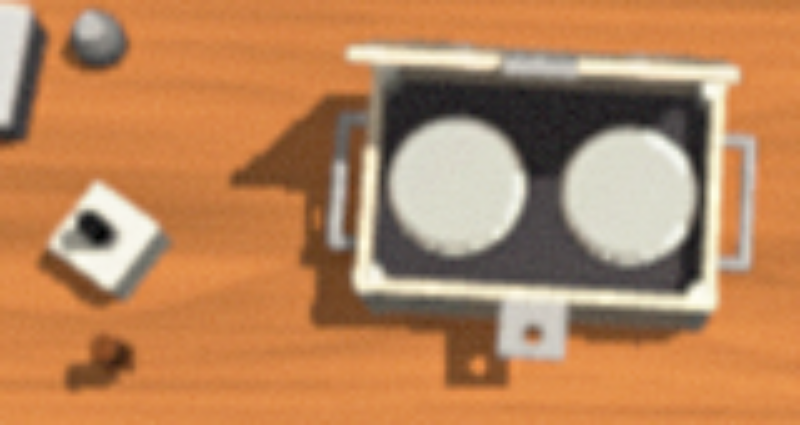

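The crop puts the lug hole at about (533,333)/5, i.e. full-image pixel (316.5,221.5). The black-knobbed pin is in the white-topped block. The lid leans towards the robot (~1.28 rad).

```bash
python3 - <<'E'
from h import *
s=load('top');g=s['color'].mean(2)
w=g[216:228,310:324];print(w.round().astype(int))
bg=np.median(w[2:10,3:11]);wt=np.clip(bg-20-w,0,None);wt[:3]=0;wt[9:]=0;wt[:,:3]=0;wt[:,10:]=0
v,u=np.mgrid[216:228,310:324];uu=(wt*u).sum()/wt.sum();vv=(wt*v).sum()/wt.sum()
h=ray(s,uu,vv,.087);print('hole',uu,vv,h)
yaw=-.037;ex=np.array([np.cos(yaw),np.sin(yaw)])
print('hinge',h[:2]+ex*.172)
S=load('side');P=cloud(S);m=np.zeros((400,640),bool);m[140:300,255:360]=1
q=P[m&(P[:,:,2]>.11)];n=np.array([.957,-.0395,.2877]);d=q.mean(0)@n
# x on plane at z=.0905, y=hinge
print('plane x at hinge z',(d-n[2]*.0905-n[1]*.02)/n[0])
E
```

```text
[[159 200 201 200 204 198 206 202 202 201 207 206 197 148]
 [169 204 205 204 201 202 199 206 201 201 203 208 190 143]
 [178 201 203 202 202 201 198 202 203 202 203 202 188 138]
 [176 201 205 201 201 182 175 183 193 202 206 203 188 127]
 [174 201 202 200 182 141 114 137 170 202 205 203 188 126]
 [189 205 205 198 166 108  84 100 149 195 205 203 188 131]
 [195 201 203 195 169 127 107 119 159 196 202 204 190 144]
 [197 207 204 198 187 172 162 166 183 201 202 205 190 160]
 [195 200 201 202 197 194 189 189 203 205 202 203 195 159]
 [169 182 189 193 190 186 190 200 199 199 200 203 194 159]
 [125 140 163 174 170 165 167 179 178 177 179 182 177 154]
 [ 89 110 153 157 151 148 148 155 152 148 151 155 156 156]]
hole 316.1437699680511 221.1698615548456 [0.47890957 0.0266089  0.087     ]
hinge [0.65079185 0.02024635]
plane x at hinge z 0.6483779747784955
```

Call:
send_rows(commands=[[[0,0,0.13,0,0,-0.03,0],[0,0,0.129,0,0,-0.03,0],[0,0,0,0.035,-0.034,-0.03,0],[0,0,0,0.035,-0.034,-0.02,0],[0,0,0,0.035,-0.034,0,0],[0,0,0,0.035,-0.034,0,0],[0,0,0,0.035,-0.034,0,0],[0,0,0,0.035,-0.034,0,0]]])

```text
t: 0.9
position: [0.3391, -0.308, 0.3363]
tcp_rot: [-3.142, 0.0, -0.001]
ft_force: [0.1, -0.5, -0.0]
opening: 0.0001
gripper_force: 0.0
```

Call:
send_rows(commands=[[[0,0,0,0.035,-0.032,0,0],[0,0,0,0.035,-0.032,0,0],[0,0,0,0.035,-0.032,0,0],[0,0,0,0.035,-0.032,0,0],[0,0,0,0.035,-0.032,0,0],[0,0,0,0.035,-0.032,0,0],[0,0,0,0.035,-0.032,0,0],[0,0,0,0.035,-0.032,0,0]]])

```text
t: 1.7
position: [0.6193, -0.052, 0.3361]
tcp_rot: [3.142, 0.0, -0.0]
ft_force: [1.1, -1.3, 0.5]
opening: -0.0
gripper_force: 0.0
```

Call:
send_rows(commands=[[[0,0,0,0.035,-0.034,0,0],[0,0,0,0.035,-0.034,0,0],[0,0,0,0,0,0.03,0],[0,0,0,0,0,0.03,0],[0,0,0,0,0,0.03,0],[0,0,0,0,0,0.025,0],[0,0,0,0,0,0,0]]])

```text
t: 2.4
position: [0.6859, 0.0145, 0.2172]
tcp_rot: [-3.141, 0.007, -0.0]
ft_force: [-0.4, -0.4, -0.2]
opening: 0.0005
gripper_force: 0.0
```

Call:
send_rows(commands=[[[0,0,0,-0.018,0,-0.001,0],[0,0,0,-0.018,0,-0.001,0],[0,0,0,-0.019,0,-0.001,0],[0,0,0,-0.008,0,0.0025,0],[0,0,0,-0.008,0,0.0025,0],[0,0,0,-0.008,0,0.0025,0],[0,0,0,-0.006,0,0.003,0],[0,0,0,-0.006,0,0.003,0]]])

```text
t: 3.2
position: [0.5978, 0.0142, 0.2121]
tcp_rot: [3.141, -0.002, -0.0]
ft_force: [1.5, -0.2, 2.5]
opening: 0.0002
gripper_force: 1.1
```

Contact with the expected ~3 N. I continue along the arc.

Call:
send_rows(commands=[[[0,0,0,-0.006,0,0.0035,0],[0,0,0,-0.006,0,0.0035,0],[0,0,0,-0.005,0,0.0042,0],[0,0,0,-0.005,0,0.0042,0],[0,0,0,-0.005,0,0.0042,0],[0,0,0,-0.005,0,0.0042,0],[0,0,0,-0.0043,0,0.0055,0],[0,0,0,-0.0043,0,0.0055,0]]])

```text
t: 4.0
position: [0.5561, 0.0143, 0.1757]
tcp_rot: [3.141, 0.0, -0.0]
ft_force: [0.7, 0.2, 1.9]
opening: -0.0001
gripper_force: 0.9
```

Call:
send_rows(commands=[[[0,0,0,-0.0043,0,0.0055,0],[0,0,0,-0.0043,0,0.0055,0],[0,0,0,-0.003,0,0.006,0],[0,0,0,-0.003,0,0.006,0],[0,0,0,-0.003,0,0.006,0],[0,0,0,-0.003,0,0.006,0],[0,0,0,-0.001,0,0.005,0],[0,0,0,-0.001,0,0.005,0]]])

```text
t: 4.8
position: [0.5338, 0.0143, 0.1307]
tcp_rot: [3.141, 0.0, -0.0]
ft_force: [0.3, -0.3, 2.3]
opening: -0.0003
gripper_force: 0.7
```

Call:
send_rows(commands=[[[0,0,0,-0.001,0,0.005,0],[0,0,0,-0.001,0,0.005,0],[0,0,0,-0.001,0,0.005,0],[0,0,0,0,0,0.005,0],[0,0,0,0,0,0.005,0],[0,0,0,0,0,0.003,0],[0,0,0,0,0,0.002,0],[0,0,0,0,0,0,0]]])

```text
t: 5.6
position: [0.531, 0.0143, 0.1009]
tcp_rot: [3.142, 0.0, -0.0]
ft_force: [1.0, 0.1, -0.8]
opening: 0.0005
gripper_force: 0.0
```

Call:
send_rows(commands=[[[0,0,0,0,0,0.002,0],[0,0,0,0,0,0.002,0],[0,0,0,0,0,0.001,0],[0,0,0,0,0,0,0]]])

```text
t: 6.0
position: [0.5313, 0.0143, 0.0983]
tcp_rot: [3.141, -0.002, -0.0]
ft_force: [-9.1, 0.9, 27.0]
opening: 0.0001
gripper_force: 13.7
```

Call:
send_rows(commands=[[[0,0,0,0,0,0,0],[0,0,0,0,0,-0.01,0],[0,0,0,0,0,-0.03,0],[0,0,0,-0.015,-0.003,-0.035,0],[0,0,0,-0.015,-0.003,-0.035,0],[0,0,0,-0.015,-0.003,-0.03,0.04],[0,0,0,-0.007,-0.003,-0.01,0.04],[0,0,0,0,0,0,0.04]]])

```text
t: 6.8
position: [0.4794, 0.0266, 0.2475]
tcp_rot: [3.141, -0.003, 0.0]
ft_force: [0.5, -0.8, -1.2]
opening: 0.0397
gripper_force: 0.0
```

```bash
python3 - <<'E'
from h import *
print(observe()['position'])
a=snap('wrist');b=snap('top');S=snap('side')
R,t=cam(a);print(-R.T@t,R[2],a['mtx'][0][0])
cv2.imwrite('pics/w1.png',np.hstack([a['color'][:,:,::-1]]))
P=cloud(S);m=np.zeros((400,640),bool);m[140:300,255:365]=1
q=P[m&(P[:,:,2]>.085)&(P[:,:,2]<.12)];A=np.c_[q[:,:2],np.ones(len(q))];print('lid plane',np.linalg.lstsq(A,q[:,2],rcond=None)[0],q[:,2].max(),len(q))
print(proj(a,[[.479,.0266,.0985],[.458,.047,.0985],[.458,.007,.0985]]))
E
```

```text
[0.47941934 0.02655352 0.24745997]
[0.55959058 0.02717528 0.39030278] [-3.10406192e-01 -4.35092519e-04 -9.50603917e-01] 344.61933123216266
lid plane [ 0.01334528 -0.01045654  0.09064089] 0.10275255873825806 3371
[[318.75233138 181.4625754 ]
 [295.97026959 204.05752915]
 [340.59225328 204.07765899]]
```

View pics/w1.png

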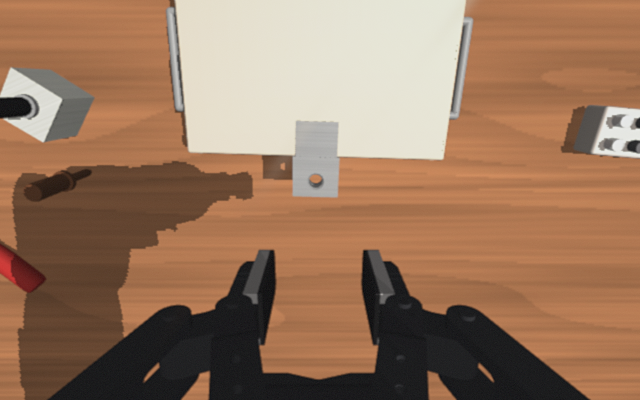

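The wrist view shows the lid closed flat and the tongue hole at about (316,181). The pin block is at (40,105) on the left, with the look-alike lying or standing at (55,185).

```bash
cat >> h.py <<'E'
def hole(s,u0,v0,r=12,thr=30,z=.0985):
    g=s['color'].astype(float).mean(2)[v0-r:v0+r+1,u0-r:u0+r+1];bg=np.median(g)
    m=(g<bg-thr).astype(np.uint8);n,l,st,c=cv2.connectedComponentsWithStats(m)
    k=min(range(1,n),key=lambda i:np.hypot(*(c[i]-r)));e=cv2.fitEllipse(max(cv2.findContours((l==k).astype(np.uint8),0,1)[0],key=len)) if st[k,4]>12 else None
    uv=c[k]+[u0-r,v0-r];return uv,st[k],e,ray(s,*uv,z)
E
python3 - <<'E'
from h import *
a=load('wrist')
for t in (20,30,50): print(hole(a,316,181,thr=t))
b=load('top');print(proj(b,[.479,.0266,.0985]));print(b['color'].mean(2)[214:226,309:325].astype(int))
E
```

```text
(array([315.64021164, 180.7989418 ]), array([  4,   5,  16,  15, 189], dtype=int32), ((11.626960754394531, 11.809395790100098), (14.227639198303223, 15.132233619689941), 111.1159896850586), array([0.47960177, 0.02932983, 0.0985    ]))
(array([315.8742515 , 180.61077844]), array([  5,   5,  15,  14, 167], dtype=int32), ((11.88418197631836, 11.600213050842285), (13.425617218017578, 14.132477760314941), 79.61178588867188), array([0.47977274, 0.02912432, 0.0985    ]))
(array([315.90277778, 183.40277778]), array([ 5, 10, 14,  9, 72], dtype=int32), ((11.772360801696777, 13.105728149414062), (9.810296058654785, 12.528131484985352), 89.44140625), array([0.47723116, 0.0291032 , 0.0985    ]))
[[316.09318883 220.59936457]]
[[87 86 89 89 89 91 89 91 93 92 85 88 93 89 90 87]
 [96 91 88 87 91 88 90 84 90 90 93 87 87 84 91 85]
 [92 89 93 90 89 92 88 89 87 88 88 88 90 86 85 90]
 [91 90 90 88 91 89 90 89 96 89 89 90 92 93 91 91]
 [94 90 91 94 92 92 90 94 89 90 91 90 89 91 90 89]
 [90 89 92 89 89 93 91 91 94 88 94 92 88 91 84 90]
 [87 89 88 96 87 91 94 89 93 89 87 90 91 90 86 88]
 [90 93 89 91 90 87 94 93 93 89 94 92 93 90 89 86]
 [91 94 92 92 91 89 93 90 92 92 93 85 86 87 92 86]
 [89 90 89 93 90 90 91 84 93 88 92 91 91 89 88 88]
 [84 92 87 89 89 89 92 96 89 95 92 86 88 95 91 89]
 [84 94 91 93 88 91 88 89 93 90 93 90 88 92 89 87]]
```

Call:
send_rows(commands=[[[0,0,0,0.007,-0.035,0,0.04],[0,0,0,0.007,-0.035,0,0.04],[0,0,0,0.007,-0.035,0,0.04],[0,0,0,0.007,-0.035,0,0.04],[0,0,0,0.007,-0.035,0,0.04],[0,0,0,0.007,-0.035,0,0.04],[0,0,0,0.007,-0.035,0,0.04],[0,0,0,0.007,-0.028,0,0.04]]])

```text
t: 7.75
position: [0.5295, 0.1929, 0.2555]
tcp_rot: [-3.045, 0.001, 0.165]
ft_force: [0.6, -0.7, -0.4]
opening: 0.0401
gripper_force: 0.0
```

Call:
send_rows(commands=[[[0,0,0,0,0,0.03,0.04],[0,0,0,0,0,0.03,0.04],[0,0,0,0,0,0,0.04],[0,0,0,0,0,0,0.04]]])

```text
t: 8.15
position: [0.5285, 0.1948, 0.1962]
tcp_rot: [-3.044, 0.002, 0.167]
ft_force: [1.1, 0.2, 0.8]
opening: 0.0402
gripper_force: 0.0
```

```bash
python3 - <<'E'
from h import *
print(observe()['position'])
a=snap('wrist');cv2.imwrite('pics/w2.png',a['color'][:,:,::-1])
print(proj(a,[[.5374,.300,.095],[.5374,.3,.055],[.5374,.3,.05]]))
E
```

```text
[0.52851613 0.1947858  0.19620249]
[[195.8546888  160.05534616]
 [216.07406807 150.19071052]
 [218.24329398 149.13238806]]
```

View pics/w2.png

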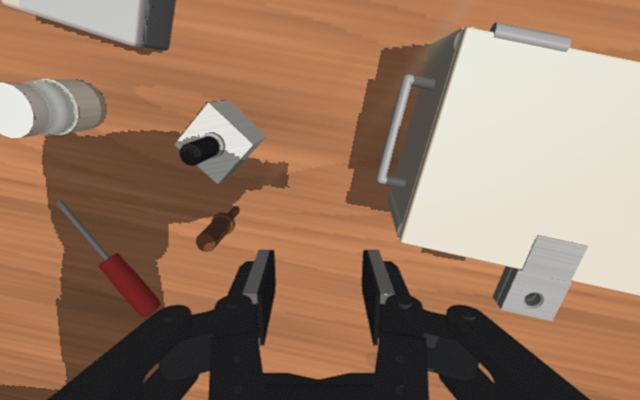

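The wrist view shows the knob top at about (192,155), the block top at (220,140) and the look-alike at (215,230). The tool also rolled and yawed on the way, so I check the joints.

```bash
python3 - <<'E'
from h import *
o=observe();print({k:np.round(o[k],3) for k in ('q','tcp_rot','position','t')})
R=Rn.from_euler('xyz',o['tcp_rot']);Rt=Rn.from_euler('xyz',[np.pi,0,0])
print('rotvec to down',(R.inv()*Rt).as_rotvec())
a=load('wrist')
# knob dark mask
g=a['color'].max(2);m=((g<60)).astype(np.uint8);m[:,:170]=0;m[:,235:]=0;m[:130]=0;m[172:]=0
n,l,st,c=cv2.connectedComponentsWithStats(m);k=1+st[1:,4].argmax();print(st[k],c[k])
P=cloud(a);w=np.zeros_like(m,bool);w[90:190,165:270]=1
q=P[w&(abs(P[:,:,2]-.05)<.003)];print('block',cv2.minAreaRect(q[:,:2].astype(np.float32)),len(q))
q=P[w&(P[:,:,2]>.091)];print('knobtop',q.mean(0),q.min(0),q.max(0),len(q))
E
```

```text
{'q': array([ 0.166,  0.377, -0.125,  1.069,  0.098,  3.141]), 'tcp_rot': array([-3.044,  0.   ,  0.167]), 'position': array([0.529, 0.195, 0.197]), 't': np.float64(8.2)}
rotvec to down [-0.09743822  0.00821218  0.16720603]
[180 137  39  29 773] [198.83829237 150.45148771]
block ((0.540739119052887, 0.3049316704273224), (0.05046212300658226, 0.05058516561985016), 55.46902084350586) 2384
knobtop [0.5413439  0.30391811 0.09469984] [0.53239632 0.29558337 0.09100173] [0.54958923 0.31291081 0.09645118] 440
```

Joint 6 hit its limit, since yaw must be at least q1. I'll use yaw 0.6 instead.

Call:
send_rows(commands=[[[-0.0975,0.008,0,0,0,0,0.05],[0,0,-0.11,0,0,0,0.05],[0,0,-0.11,0,0,0,0.05],[0,0,-0.11,0,0,0,0.05],[0,0,-0.103,0,0,0,0.05],[0,0,0,0.02,-0.025,0,0.05],[0,0,0,0.025,-0.03,0,0.05],[0,0,0,0.026,-0.028,0,0.05]]])

```text
t: 9.0
position: [0.5416, 0.2903, 0.1998]
tcp_rot: [-3.134, -0.015, 0.622]
ft_force: [0.5, 0.7, 0.1]
opening: 0.05
gripper_force: 0.0
```

```bash
python3 - <<'E'
from h import *
o=observe();print({k:np.round(o[k],4) for k in ('q','tcp_rot','position')})
a=snap('wrist');cv2.imwrite('pics/w3.png',a['color'][:,:,::-1]);P=cloud(a)
uv=proj(a,[[.54,.304,.095]])[0].astype(int);print(uv)
w=np.hypot(P[:,:,0]-.54,P[:,:,1]-.304)<.04
q=P[w&(abs(P[:,:,2]-.05)<.003)];print('block',cv2.minAreaRect(q[:,:2].astype(np.float32)),len(q))
m=w&(abs(P[:,:,2]-.095)<.0025);q=P[m];print('knobtop',q.mean(0),cv2.minEnclosingCircle(q[:,:2].astype(np.float32)),len(q))
v,u=np.nonzero(m);print(u.mean(),v.mean(),ray(a,u.mean(),v.mean(),.095))
E
```

```text
{'q': array([0.3671, 0.4679, 0.0288, 1.1195, 0.0113, 2.8867]), 'tcp_rot': array([-3.1337, -0.0146,  0.622 ]), 'position': array([0.5416, 0.2903, 0.1998])}
[303 189]
block ((0.5407290458679199, 0.3050616383552551), (0.05031122267246246, 0.05021199211478233), 55.57603454589844) 2447
knobtop [0.54126175 0.30535383 0.09491484] ((0.5410516262054443, 0.30503398180007935), 0.008928426541388035) 412
303.20388349514565 187.50485436893203 [0.54130075 0.305375   0.095     ]
```

View pics/w3.png

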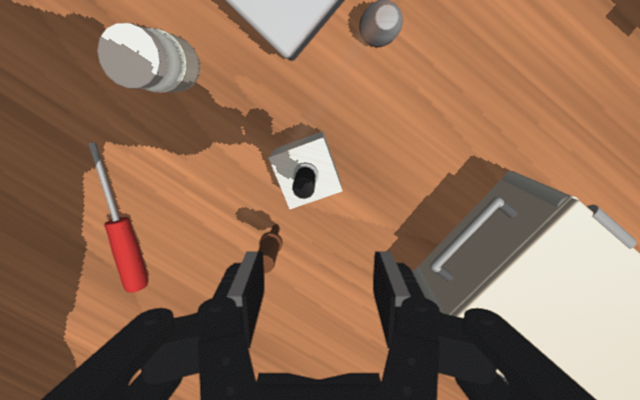

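The wrist view shows the knob at (303,187) in the centre of the block. The look-alike at (270,245) is clear of the left finger's landing spot.

Call:
send_rows(commands=[[[-0.008,-0.0146,0,0.0074,-0.0121,0,0.045],[0,0,0,0,0,0.03,0.045],[0,0,0,0,0,0.03,0.045],[0,0,0,0,0,0,0.045],[0,0,0,0,0,0,0.045]]])

```text
t: 9.55
position: [0.5399, 0.3031, 0.1392]
tcp_rot: [-3.141, 0.002, 0.623]
ft_force: [-0.3, 0.1, 0.2]
opening: 0.045
gripper_force: 0.0
```

```bash
python3 - <<'E'
from h import *
o=observe();print({k:np.round(o[k],4) for k in ('q','tcp_rot','position')})
R=Rn.from_euler('xyz',o['tcp_rot']);print('to pin, tool axes',R.inv().apply(np.array([.5405,.3045,.06])-o['position']))
print(proj(load('wrist'),[.5405,.3045,.095]))
E
```

```text
{'q': array([ 3.9360e-01,  5.3020e-01, -3.2700e-02,  1.0100e+00, -1.0000e-04,
        2.9121e+00]), 'tcp_rot': array([-3.1412e+00,  2.1000e-03,  6.2300e-01]), 'position': array([0.5399, 0.3031, 0.1392])}
to pin, tool axes [ 0.00151088 -0.00075957  0.07917484]
[[303.54897656 188.99445592]]
```

Call:
send_rows(commands=[[[0,0,0,0.0015,-0.001,0.025,0.045],[0,0,0,0,0,0.025,0.045],[0,0,0,0,0,0.02,0.045],[0,0,0,0,0,0.009,0.045],[0,0,0,0,0,0,0.0],[0,0,0,0,0,0,0.0],[0,0,0,0,0,0,0.0],[0,0,0,0,0,0,0.0]]], newtons=40)

```text
t: 10.35
position: [0.5409, 0.305, 0.0604]
tcp_rot: [3.141, 0.0, 0.623]
ft_force: [-0.2, -0.7, 8.0]
opening: 0.0167
gripper_force: 39.2
```

Call:
send_rows(commands=[[[0,0,0,0,0,-0.01,0.0],[0,0,0,0,0,-0.02,0.0],[0,0,0,0,0,-0.02,0.0],[0,0,0,0,0,-0.03,0.0],[0,0,0,0,0,-0.03,0.0],[0,0,0,0,0,-0.03,0.0],[0,0,0,0,0,0,0.0],[0,0,0,0,0,0,0]]])

```text
t: 11.15
position: [0.5403, 0.3049, 0.1997]
tcp_rot: [-3.141, 0.002, 0.623]
ft_force: [0.0, 0.5, -1.8]
opening: 0.0169
gripper_force: 39.1
```

```bash
python3 - <<'E'
from h import *
o=observe();print({k:np.round(o[k],4) for k in ('q','tcp_rot','position','opening')})
a=snap('side');p=o['position'];uv=proj(a,p)[0].astype(int);print(uv)
c=a['color'][uv[1]-70:uv[1]+80,uv[0]-80:uv[0]+80];cv2.imwrite('pics/s3.png',cv2.resize(c,None,fx=4,fy=4,interpolation=2)[:,:,::-1])
print('pin tip expect',proj(a,p+[0,0,-.05]),proj(a,p+[0,0,-.01]), 'shift to hole tool',Rn.from_euler('xyz',o['tcp_rot']).inv().apply(np.array([.479,.028,.2])-p))
E
```

```text
{'q': array([ 3.9600e-01,  4.9210e-01,  6.7900e-02,  1.1481e+00, -1.0000e-04,
        2.9144e+00]), 'tcp_rot': array([-3.1414e+00,  1.5000e-03,  6.2320e-01]), 'position': array([0.5403, 0.3049, 0.1997]), 'opening': np.float64(0.0169)}
[285 245]
pin tip expect [[285.79024497 265.79119421]] [[285.23749249 249.75231481]] shift to hole tool [-2.11432314e-01  1.89034600e-01 -6.21994376e-05]
```

View pics/s3.png

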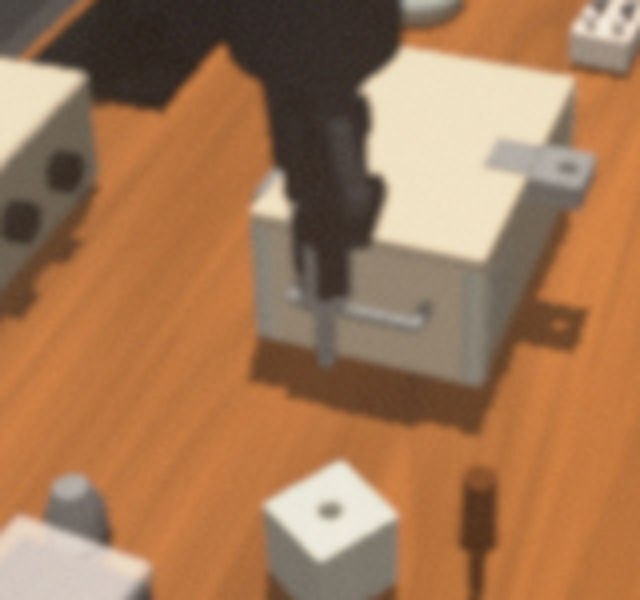

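The side view shows the pin held vertical with its tip at crop (325,362), the emptied block hole at (330,510) and the tongue hole at (570,168).

```bash
python3 - <<'E'
from h import *
a=load('side')
for u,v,z in ((348,217,.0985),(287,302,.05)):
    for t in (15,25): 
        try: r=hole(a,u,v,r=5,thr=t,z=z);print(r[0],r[1],r[3])
        except Exception as e: print(e)
b=snap('top');print(proj(b,[[.479,.028,.0985],[.54,.304,.05]]))
for u,v,z in ((316,221,.0985),(231,203,.05)):
    for t in (20,35): 
        try: r=hole(b,u,v,r=5,thr=t,z=z);print(r[0],r[1],r[3])
        except Exception as e: print(e)
E
```

```text
[346.5        216.66666667] [2 4 4 2 6] [0.47827079 0.03054774 0.0985    ]
[347. 217.] [4 5 1 1 1] [0.47672513 0.0316239  0.0985    ]
[287.      302.09375] [ 2  3  7  6 32] [0.54034909 0.30512364 0.05      ]
[287.17241379 302.10344828] [ 2  3  7  5 29] [0.53999808 0.30504331 0.05      ]
[[315.63266486 220.58667848]
 [229.72013774 201.4060646 ]]
[316. 221.] [ 3  3  5  5 21] [0.47776397 0.02684527 0.0985    ]
[316.15384615 220.92307692] [ 3  3  5  4 13] [0.47801274 0.0263853  0.0985    ]
[230.5 201.5] [ 3  2  4  4 16] [0.53976543 0.30150095 0.05      ]
[230.5 201.5] [ 3  2  4  4 12] [0.53976543 0.30150095 0.05      ]
```

Call:
send_rows(commands=[[[0,0,0,-0.027,0.024,0,0.0],[0,0,0,-0.027,0.024,0,0.0],[0,0,0,-0.027,0.024,0,0.0],[0,0,0,-0.027,0.024,0,0.0],[0,0,0,-0.027,0.024,0,0.0],[0,0,0,-0.027,0.024,0,0.0],[0,0,0,-0.027,0.024,0,0.0],[0,0,0,-0.022,0.021,0,0.0]]])

```text
t: 12.05
position: [0.4775, 0.0267, 0.1982]
tcp_rot: [-3.14, 0.005, 0.623]
ft_force: [0.6, 1.1, -0.0]
opening: 0.0169
gripper_force: 39.2
```

Call:
send_rows(commands=[[[0,0,0,0,0,0.02,0],[0,0,0,0,0,0,0],[0,0,0,0,0,0,0]]])

```text
t: 12.35
position: [0.4782, 0.0284, 0.1786]
tcp_rot: [-3.139, 0.005, 0.623]
ft_force: [0.6, 0.5, -0.6]
opening: 0.0167
gripper_force: 39.2
```

```bash
python3 - <<'E'
from h import *
o=observe();print({k:np.round(o[k],4) for k in ('tcp_rot','position')});p=o['position']
w=snap('wrist');s=snap('side')
print(proj(w,[[.479,.028,.0985],p+[0,0,-.05]]),proj(s,[[.479,.028,.0985],p+[0,0,-.05]]))
A=cv2.resize(w['color'][140:340,240:400],None,fx=2.5,fy=2.5,interpolation=2)
uv=proj(s,[.479,.028,.0985])[0].astype(int)
B=cv2.resize(s['color'][uv[1]-35:uv[1]+15,uv[0]-19:uv[0]+21],None,fx=10,fy=10,interpolation=2);print(uv-[19,35])
cv2.imwrite('pics/w4.png',np.hstack([A,B])[:,:,::-1])
E
```

```text
{'tcp_rot': array([-3.1395,  0.0047,  0.6233]), 'position': array([0.4782, 0.0284, 0.1786])}
[[320.06732595 206.53825253]
 [318.93530165 224.29835255]] [[346.44006061 216.078619  ]
 [347.41602483 206.31913345]]
[327 181]
```

View pics/w4.png

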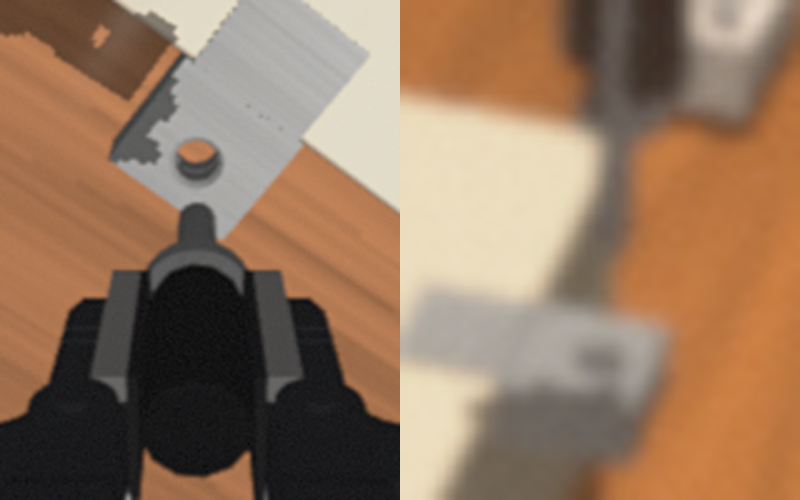

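The wrist crop shows the hole at (198,160), i.e. px (319,204), and the pin tip in line with it laterally at crop column 197. The side crop shows the pin above the tongue with the hole at (600,358).

```bash
python3 - <<'E'
from h import *
w=load('wrist');p=observe()['position'];R=Rn.from_euler('xyz',observe()['tcp_rot'])
g=w['color'].astype(int);
# hole: darker wall + orange background; tongue is grey ~ bright
c=g[190:220,305:335];grey=np.median(c.reshape(-1,3),0);m=((abs(c-grey).max(2)>35)).astype(np.uint8);m[18:]=0
n,l,st,ce=cv2.connectedComponentsWithStats(m);print(grey)
for k in range(1,n):
    if st[k,4]>30:
        cn=max(cv2.findContours((l==k).astype(np.uint8),0,1)[0],key=len);e=cv2.fitEllipse(cn);x,y,ww,hh=st[k,:4]
        uv=np.array([305+x+(ww-1)/2,190+y+(hh-1)/2]);h=ray(w,*uv,.0985);print(st[k],e,uv,h,R.inv().apply(h-p))
E
```

```text
[169. 166. 164.]
[  5   6  19  12 199] ((13.816071510314941, 12.08548641204834), (12.038895606994629, 19.989540100097656), 91.60260772705078) [319.  201.5] [0.48154325 0.03073598 0.0985    ] [ 0.00349378 -0.00021146  0.08089504]
```

The mask cut off the bottom of the hole; its full span (rows 195–214) puts the centre about 1.6 mm ahead in tool x. This agrees with the earlier estimate.

Call:
send_rows(commands=[[[-0.002,0.0047,0,0.0016,-0.0003,0.01,0],[0,0,0,0,0,0.01,0],[0,0,0,0,0,0.005,0],[0,0,0,0,0,0.004,0],[0,0,0,0,0,0.004,0],[0,0,0,0,0,0,0]]])

```text
t: 13.05
position: [0.4799, 0.0293, 0.1458]
tcp_rot: [3.141, -0.001, 0.623]
ft_force: [-0.3, 1.0, -1.3]
opening: 0.017
gripper_force: 39.2
```

Call:
send_rows(commands=[[[0,0,0,0,0,0.003,0],[0,0,0,0,0,0.003,0],[0,0,0,0,0,0.003,0],[0,0,0,0,0,0,0]]])

```text
t: 13.45
position: [0.4799, 0.0293, 0.1368]
tcp_rot: [3.141, -0.001, 0.623]
ft_force: [-0.2, 0.6, -0.1]
opening: 0.0167
gripper_force: 39.2
```

Call:
send_rows(commands=[[[0,0,0,0,0,0.004,0],[0,0,0,0,0,0.004,0],[0,0,0,0,0,0.004,0],[0,0,0,0,0,0.004,0],[0,0,0,0,0,0.004,0],[0,0,0,0,0,0.003,0],[0,0,0,0,0,0.002,0],[0,0,0,0,0,0,0]]])

```text
t: 14.25
position: [0.48, 0.0292, 0.1119]
tcp_rot: [3.14, -0.001, 0.623]
ft_force: [0.1, 0.4, -0.9]
opening: 0.017
gripper_force: 39.2
```

Call:
send_rows(commands=[[[0,0,0,0,0,0.001,0],[0,0,0,0,0,0.001,0],[0,0,0,0,0,0.001,0],[0,0,0,0,0,0,0]]])

```text
t: 14.65
position: [0.4801, 0.0293, 0.1091]
tcp_rot: [3.14, -0.001, 0.623]
ft_force: [-0.2, -0.2, -1.2]
opening: 0.017
gripper_force: 39.2
```

Call:
send_rows(commands=[[[0,0,0,0,0,0.001,0],[0,0,0,0,0,0.001,0],[0,0,0,0,0,0,0]]])

```text
t: 14.95
position: [0.4804, 0.0293, 0.1086]
tcp_rot: [3.139, -0.002, 0.623]
ft_force: [-5.6, 0.7, 19.6]
opening: 0.0171
gripper_force: 41.6
```

Seated, with contact at the expected height. I relax, release and retreat.

Call:
send_rows(commands=[[[0,0,0,0,0,-0.0012,0],[0,0,0,0,0,0,0.03],[0,0,0,0,0,0,0.045],[0,0,0,0,0,0,0.045],[0,0,0,0,0,-0.02,0.045],[0,0,0,0,0,-0.04,0.045],[0,0,0,0,0,-0.04,0.045],[0,0,0,0,0,0,0.045]]])

```text
t: 15.75
position: [0.4828, 0.029, 0.2129]
tcp_rot: [3.135, -0.007, 0.623]
ft_force: [0.1, -0.4, -0.3]
opening: 0.0448
gripper_force: 0.0
```

```bash
python3 - <<'E'
from h import *
o=observe();print(o['position'],o['ft_force'])
w=snap('wrist');s=snap('side')
P=cloud(s);m=(np.hypot(P[:,:,0]-.48,P[:,:,1]-.0295)<.02)
q=P[m&(P[:,:,2]>.11)&(P[:,:,2]<.17)];print('knob zmax',q[:,2].max(),q.mean(0))
Pw=cloud(w);q=Pw[(np.hypot(Pw[:,:,0]-.48,Pw[:,:,1]-.0295)<.02)&(abs(Pw[:,:,2]-.1435)<.004)];print('knobtop',q.mean(0),len(q))
A=cv2.resize(w['color'][120:320,240:400],None,fx=2.5,fy=2.5,interpolation=2)
uv=proj(s,[.479,.028,.0985])[0].astype(int)
B=cv2.resize(s['color'][uv[1]-35:uv[1]+15,uv[0]-19:uv[0]+21],None,fx=10,fy=10,interpolation=2)
cv2.imwrite('pics/w5.png',np.hstack([A,B])[:,:,::-1])
E
```

```text
[0.48284134 0.02903756 0.21294511] [ 0.06569449 -0.43154698 -0.32858612]
knob zmax 0.14599828019902716 [0.47757637 0.03458376 0.13058242]
knobtop [0.48120884 0.02998331 0.14323985] 540
```

View pics/w5.png

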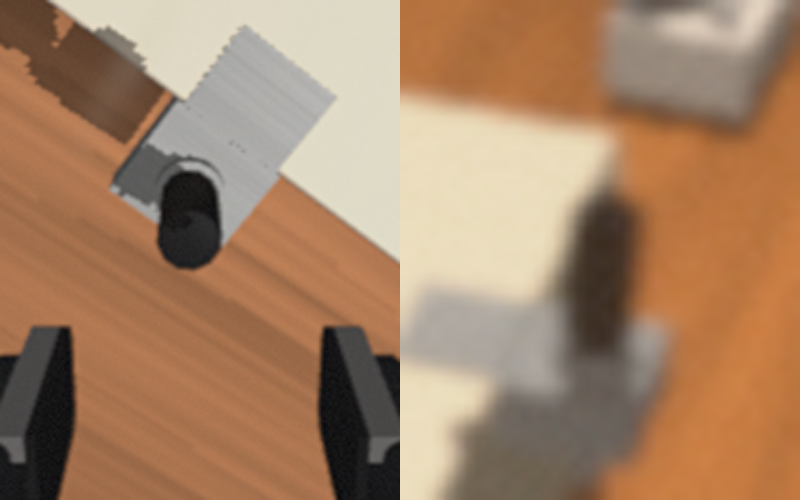

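The pin stands upright on the tongue, with the knob at wrist crop (190,215). Its top is at 0.1432 m (0.1435 m expected), the lid is closed, and the gripper is clear.

```bash
python3 -c "
from bench import *
print(close_job())"
```

```text
the job is handed in; nothing more can be done
None
```

The lid is closed gently and the lock pin is seated through both hasp holes and released; I handed the job in at about 16 s, and the hand-in gave no verdict.

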